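Pin the torque link of a gearmotor to its anchor bracket

ROBOT

A 6-joint arm with a two-finger parallel gripper is mounted at the origin on the work surface. World frame = base frame: x ahead of the robot, y to its left, z up, the work surface at z = 0. Lengths are in m, angles in degrees, forces in N, time in s.
With the tool pointing down it reaches from about 0.35 to 0.925 m from the base axis. Payload 6.4 kg.
Tool frame: the origin (TCP) lies midway between the tips of the shut fingers; the grasp point (between the pads) lies 19 mm behind it (grip_point_offset is the distance from the TCP to the grasp point, in m); z points along the fingers, y is the line along which they close (so a half turn about z gives the same grasp; the last joint's range is limited). The gripper opens to 94 mm and grips with 3 to 60 N. Pads are 16 mm wide; open, the fingers measure 119 mm over their backs; the gripper's body (75 mm by 177 mm) begins 78 mm behind the grasp point.
Start: joints at [-86.637, 14.043, 89.255, -0, 76.702, -9.975], TCP at [0.15, -0.632, 0.205] pointing down, gripper open.
Joint ranges: [-179.41, 179.41], [-58.25, 129.5], [7.25, 145.43], [-54.29, 234.29], [11.92, 165.04], [-157.13, 157.13]. Speed limits (degrees/s): [147.25, 147.25, 180, 180, 180, 180].

INTERFACE

Orientations are given as a 3x3 rotation matrix whose columns are the frame's x, y, z axes.
In Python, from cell import read_state, get_image, camera_model, hand_in, grip_point_offset gives the robot as it stands.
- The arm moves only by the tool jog_arm, never from a script. Its argument "increments" is a list of rows, each a list of 3 entries, a list of its own where there are three numbers: the shift along the tool's x, y, z in m, then the turn about the tool's z in rad, then the opening, from 0 (shut) to 1 (fully open). A call has 1 to 8 rows; each row is the pose to reach, as a shift and turn from the pose commanded when the call began, along the tool's axes at that moment; what a row does not reach only later rows make up. A row lasts 1/10 s, in which the tool goes at most 50 mm and 8.59 degrees, less where a joint would pass 70% of its speed; a pose out of reach is approached as far as the arm can. A call with a gripper value outside its range is refused whole. The fingers move at their own pace and stop on an object; "squeeze" is the grip in N (left out, the last holds). Time passes only in rows, so rows that repeat a pose let the fingers close. It gives the time, the measured TCP pose, the force, the opening and the grip force at its end, in the units of the state.
- read_state(): the state, without advancing time (a new reading comes with each control period).
- get_image(name): name is "side" or "top"; returns (picture, depth): 420x560x3 uint8, blue, green, red; 420x560 float32, m along the optical axis (not along the pixel's ray), 0 where there is no reading.
- camera_model(name): a dict with "fx", "fy", "cx", "cy" (pixels), "k1" (the pictures are not rectified: a ray, as slopes to the right and down, at radius r is drawn at 1 + k1 r^2 times it, then the intrinsics apply), "position" and "attitude" of the camera in the world. Camera axes: x right, y up, looking along -z (the intrinsics and any distortion apply to the point x, -y, -z); pixel columns grow to the right and rows downward; lengths in m; the calibration is good to about 2 mm. A picture is of the moment at which its call begins. camera_model takes no time and is no camera call.
- hand_in(): hands the job in; it is judged then, once.
The state is a dict: "clock": time; "qpos": joint angles; "dq": joint speeds; "joint_torque": joint torques, N m; "tool_pos": TCP position; "tcp_rot": TCP orientation; "contact_force": force on the tool from outside, world axes, zero at the start; "moment": the same for the moment, N m; "finger_gap": finger opening in m; "finger_force": force on a finger pad.
Only numpy, scipy, OpenCV 4.12 (cv2) and the standard library are available. Lean on these libraries where they do the work, as an engineer would, in place of code of your own. Each camera call takes 0.05 s, during which the arm holds its last target. There are 200 camera calls.

TASK

The torque link of the blue gearmotor on the test stand is still swung up off its yellow anchor bracket: swing it down until its eye is in line with the holes of the two lugs. Take the square-headed bright steel pin out of its blue bin and thread it nose first, from either side, through lug, eye and lug until it is fully home, its square head against the lug. Leave the pin in there, let go, and leave everything else on the bench and in the bins where it is.

Things in the scene. Friction and masses are not known exactly. Their poses are not given: they have to be found in the camera images.
- anchor_bore (a point): Middle of the bore of the yellow anchor bracket, 75 mm above the bench. x axis along the bore, roughly away from the robot; z up; the gearmotor is towards -y. Two upright lugs, 44 mm wide (y), 12 mm thick: inner faces at x -23 and +23 mm, outer faces at -35 and +35 mm, tops 21 mm above the bore, a 14.5 mm hole in each. The 12 mm base plate reaches 40 mm to +y and 100 mm to -x of here
- link_pivot (a point): Pivot of the torque link on the gearbox (fixed to the stand): 200 mm to -y of anchor_bore and 65 mm above it, same axes. The link turns about an axis through here parallel to the bore
- link (a joint): Angle of the torque link, rad: 0 = its eye is in line with the lugs' holes, positive = swung up; -0.05 (stop) is too low. The pivot is stiff: the link (0.5 kg) stays where it is left; about 3 N down or 10 N up at link_grip moves it, and it yields to the pin's tapered nose when 3 or 4 mm out of line
- link_eye (a point): Middle of the link's eye, 210 mm from the pivot: a dark steel sleeve 36 mm in outer diameter and 40 mm long (3 mm to spare at each lug), with a 14.5 mm hole. x axis along the hole, y axis along the link away from the pivot
- link_grip (a point): Where to grip the link: on its axis, on a plain bright rod 16 mm in diameter, 150 mm from the pivot and 60 mm before the eye. Same axes as link_eye
- pin: Bright steel pin, 0.27 kg. Origin on its axis at the shoulder, x axis to the nose. Square head 22 x 22 mm at x -50 to 0; round shank 12 mm in diameter at x 0 to 95 mm, the last 14 mm tapering to 5 mm. Balances 3 mm behind the shoulder; lies level on its head, axis 11 mm up. At the start the head is inside a covered lower bin, out of the fingers' reach, and about 80 mm of shank sticks out
- pin_seat (a point): Point on the pin's axis 35 mm from the shoulder towards the nose; it is at anchor_bore when the pin is home. Axes of the pin
- bins: Fixed blue bins, three across (x centres -100, 0, +100 mm), two high, 151 mm high, 190 mm deep. Origin on the bench at the middle of the front edge; front faces -y. Lower bins open in front, no lip: floor 4 mm thick, clear width 92, clear height 72 mm, covered by the upper ones from 20 mm behind the front. One holds the pin, the others the bolt and the brass bar
- bolt: Bystander: dark 18 mm bolt with a nut, sticking about 65 mm out of a lower bin. Origin on its axis, x to its tip
- bush: Bystander: brass bar, 22 mm square at the back and 20 mm round in front, sticking about 65 mm out of a lower bin. Origin on its axis, x to its tip
- spanner: Bystander: steel spanner, 180 mm long, lying on the bench. Origin under its middle
- grease: Bystander: jar with a red cap, 72 mm wide, 85 mm high. Origin under its middle
- bearing: Bystander: steel ball bearing, 62 mm wide, 16 mm high. Origin under its middle
- coupling: Bystander: aluminium coupling half, 72 mm wide, 55 mm high. Origin under its middle
- tape: Bystander: yellow roll of tape, 90 mm wide, 48 mm high. Origin under its middle

How it is judged:
By the outcome, as a careful person would: the job done as asked, in the order asked, and still so for the second after the job is handed in, with the robot touching nothing.
It also fails if it takes over 72 s, if anything falls off the work surface, if the arm or the gripper's body presses on something with over 40 N, if the wrist force passes 120 N, or if a joint passes its speed limit or range.

## Working session

There is one attempt and no reset: what is moved stays moved. The work goes in short steps, Python scripts to look and compute and a tool call to move; the robot and the scene stay as the last step left them, time stands still between calls to the robot, and variables do not carry over. Pictures are saved under pics/ and viewed, at most 10 in all, crops included, and the job is handed in when it is done.

Besides the shell and the picture viewer there is one more tool, called after ">>>" by a JSON object that holds its "method" and its "body", one argument or row to a line. jog_arm: Moves the arm, as the interface text tells. Its arguments: {"type":"object","properties":{"increments":{"type":"array"},"squeeze":{"type":"number"}},"required":["increments"]}

```bash
ls; mkdir -p pics
cat > h.py <<'E'
import numpy as np, cv2
from cell import *
def snap(n):
    im,d=get_image(n); np.savez(''+n+'.npz',im=im,d=d); return im,d
def world(n,pts,d=None):
    m=camera_model(n); 
    if d is None: d=np.load(''+n+'.npz')['d']
    R=np.array(m['attitude']); p=np.array(m['position']); out=[]
    for u,v in pts:
        xd,yd=(u-m['cx'])/m['fx'],(v-m['cy'])/m['fy']; x,y=xd,yd
        for _ in range(20):
            s=1+m['k1']*(x*x+y*y); x,y=xd/s,yd/s
        z=d[int(round(v)),int(round(u))]
        out.append(p+R@np.array([x*z,-y*z,-z]))
    return np.array(out)
E
python3 - <<'E'
from h import *
for n in('side','top'):
    im,d=snap(n); cv2.imwrite(f'pics/{n}0.png',cv2.resize(im,(800,600))); m=camera_model(n); print(m)
print(read_state(),grip_point_offset)
E
```

```text
pics
{'fx': 407.73929859867116, 'fy': 407.73929859867116, 'cx': 279.29560054650386, 'cy': 210.46336992812425, 'k1': -0.0775841241451205, 'position': array([0.04524166, 0.78011025, 0.73023102]), 'attitude': array([[-0.84116587,  0.30533954, -0.44632695],
       [-0.54067276, -0.45863652,  0.70521309],
       [ 0.0106276 ,  0.83451801,  0.55087816]])}
{'fx': 392.9338462032254, 'fy': 392.9338462032254, 'cx': 278.5392879898531, 'cy': 205.5979842710548, 'k1': -0.04017840733294763, 'position': array([ 0.44281475, -0.00225199,  0.99901499]), 'attitude': array([[-0.0083472 ,  0.9935971 , -0.11267265],
       [-0.99989272, -0.00693716,  0.01290072],
       [ 0.01203649,  0.11276825,  0.99354841]])}
{'clock': 0.1, 'qpos': array([-8.66348048e+01,  1.40787844e+01,  8.93161823e+01, -1.04087773e-03,
        7.67031270e+01, -9.97549841e+00]), 'dq': array([-0.04069744, -0.02392994, -0.18774649, -0.06653914, -0.06342272,
        0.10628183]), 'joint_torque': array([-4.60069678e-04, -4.16913235e+01, -3.15527129e+01,  6.86946907e-02,
        3.09880183e-02, -5.24089717e-05]), 'tool_pos': array([ 0.14994715, -0.63191756,  0.20448681]), 'tcp_rot': array([[ 9.73014286e-01,  2.30744849e-01, -1.18146855e-04],
       [ 2.30744710e-01, -9.73012827e-01,  1.70806568e-03],
       [ 2.79168951e-04, -1.68923407e-03, -9.99998534e-01]]), 'contact_force': array([-0.44148508,  1.0639687 ,  0.0603155 ]), 'moment': array([ 0.01004604,  0.06181515, -0.0259038 ]), 'finger_force': 0.0, 'finger_gap': 0.09426294758351697} 0.0188
```

View pics/side0.png

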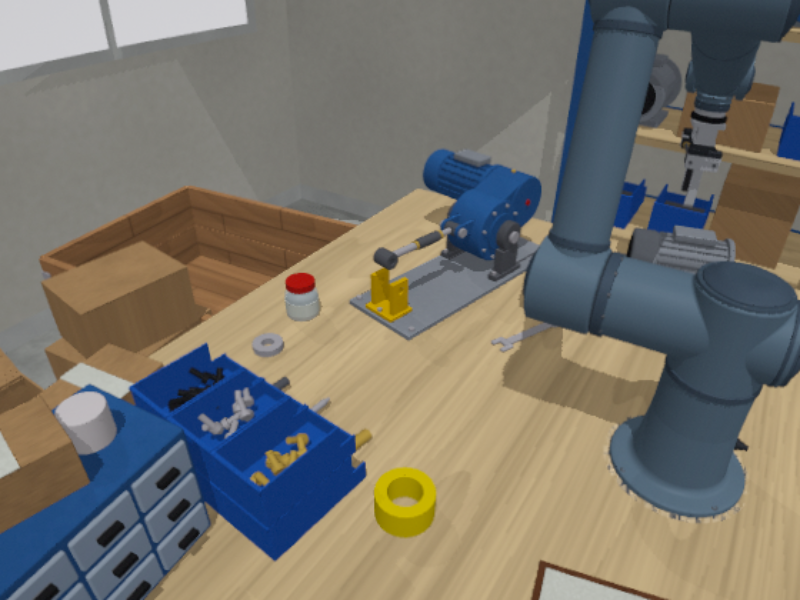

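View pics/top0.png

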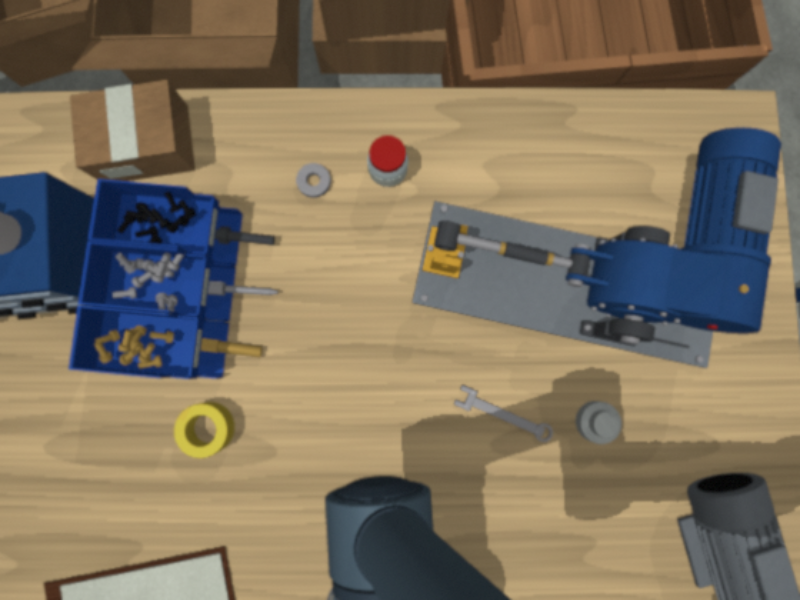

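The side view shows the link raised above the yellow bracket, at about (385,290). The top view (800 px scale) shows the bright pin in the middle bin at (245,290), the bracket at (443,250) and the eye at (447,235). Next I'll enlarge crops of these.

Run:
```python
from h import *
t=np.load('top.npz')['im'];s=np.load('side.npz')['im']
a=cv2.resize(t[130:230,280:440],(800,500),interpolation=cv2.INTER_CUBIC) # x5
b=cv2.resize(t[140:260,120:220],(500,600),interpolation=cv2.INTER_CUBIC) # x5
c=cv2.resize(s[140:240,240:370],(780,600),interpolation=cv2.INTER_CUBIC) # x6
for n,i in zip('abc',(a,b,c)): cv2.imwrite(f'pics/{n}.png',i)
```

```text
(no output)
```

View pics/a.png

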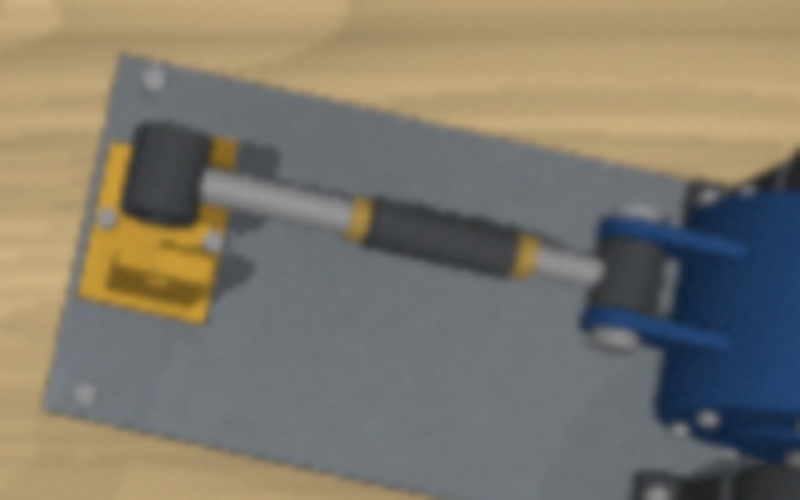

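View pics/b.png

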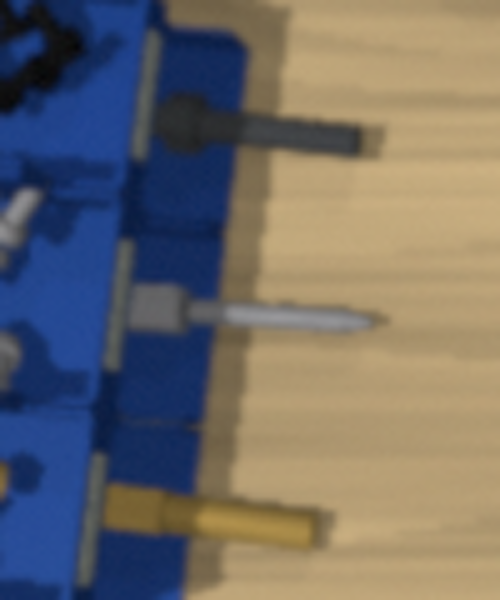

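View pics/c.png

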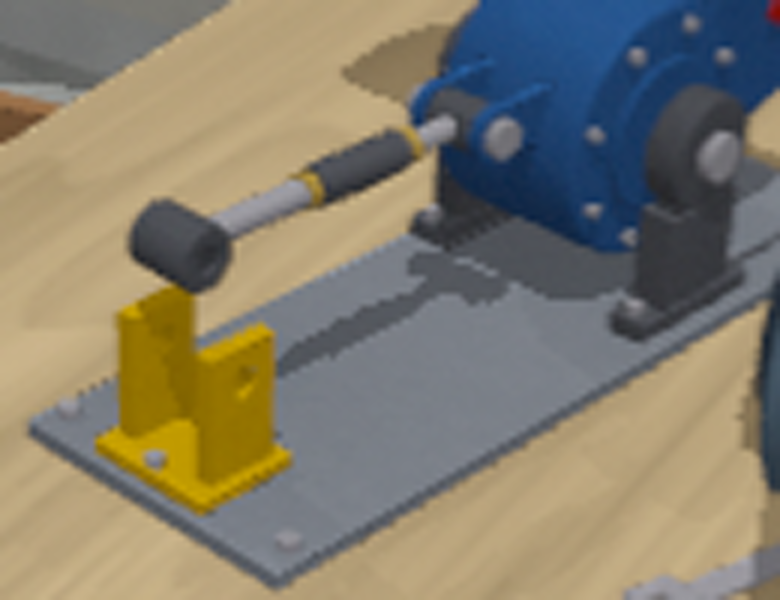

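Crop a shows the eye sleeve at (168,172), the rod from (205,187) to (345,213), and the pivot sleeve at (630,275). Crop b has the pin shank from (190,311) to the tip at (378,321), with the shoulder at x≈187. In crop c the near lug's hole is at (246,377), that lug's face spans (197–274, 325–485), and the lug tops are at (155,300) and (235,343).

Run:
```python
from h import *
np.set_printoptions(precision=4,suppress=True)
A=lambda L:[((u+.5)/5-.5+280,(v+.5)/5-.5+130) for u,v in L]
B=lambda L:[((u+.5)/5-.5+120,(v+.5)/5-.5+140) for u,v in L]
C=lambda L:[((u+.5)/6-.5+240,(v+.5)/6-.5+140) for u,v in L]
print('eye top, ends',world('top',A([(168,172),(172,130),(162,215)])))
print('rod',world('top',A([(225,190),(260,196),(300,205),(335,212)])))
print('pivot sleeve',world('top',A([(635,235),(630,275),(620,300)])))
print('pivot pins(end heads)',world('top',A([(640,213),(612,340)])))
print('plate corners',world('top',A([(122,58),(50,408),(670,185)])))
print('pin',world('top',B([(160,307),(200,311),(230,315),(260,316),(290,317),(320,319),(345,319),(360,320)])))
print('bolt/bush',world('top',B([(250,131),(345,139),(220,517),(300,526)])))
print('bin front',world('top',B([(240,60),(190,560)])))
m=C([(205,400),(215,450),(225,360),(262,345),(262,400),(262,450),(230,440),(246,377)])
w=world('side',m);print('near lug face',w)
n=np.linalg.svd(w[:7]-w[:7].mean(0))[2][2];print('normal',n)
print('tops near lug (back-left,..)',world('side',C([(205,352),(235,343),(265,330),(150,302),(128,315),(180,293)])))
print('far lug inner',world('side',C([(170,330),(185,310),(150,400),(135,340)])))
```

```text
eye top, ends [[ 0.6289 -0.0895  0.1592]
 [ 0.6471 -0.0914  0.1611]
 [ 0.6148 -0.0891  0.1338]]
rod [[ 0.6224 -0.1153  0.1513]
 [ 0.6206 -0.1314  0.1468]
 [ 0.6158 -0.1486  0.1498]
 [ 0.6127 -0.1641  0.1492]]
pivot sleeve [[ 0.6016 -0.297   0.1502]
 [ 0.5827 -0.2918  0.1565]
 [ 0.5715 -0.2865  0.1576]]
pivot pins(end heads) [[ 0.6115 -0.2997  0.1503]
 [ 0.5549 -0.2847  0.1498]]
plate corners [[ 0.7223 -0.0824  0.0096]
 [ 0.5404 -0.0429  0.0115]
 [ 0.6537 -0.3647  0.0116]]
pin [[0.5667 0.3014 0.0278]
 [0.5655 0.2835 0.0203]
 [0.5635 0.2688 0.0187]
 [0.5627 0.2531 0.0208]
 [0.5621 0.238  0.0207]
 [0.561  0.223  0.0203]
 [0.5613 0.2112 0.0171]
 [0.5607 0.2035 0.0176]]
bolt/bush [[0.656  0.2589 0.0263]
 [0.6521 0.2114 0.0236]
 [0.4624 0.2705 0.022 ]
 [0.4577 0.2311 0.0204]]
bin front [[ 0.6985  0.2711  0.0038]
 [ 0.4412  0.2915 -0.0004]]
near lug face [[ 0.6041 -0.0718  0.0726]
 [ 0.5978 -0.0715  0.0452]
 [ 0.5967 -0.0782  0.0952]
 [ 0.5928 -0.1063  0.0908]
 [ 0.5906 -0.1037  0.0602]
 [ 0.5917 -0.1065  0.0278]
 [ 0.5976 -0.085   0.0438]
 [ 0.5987 -0.1011  0.0725]]
normal [-0.9688  0.2476  0.0089]
tops near lug (back-left,..) [[ 0.6114 -0.0828  0.0923]
 [ 0.5996 -0.0918  0.097 ]
 [ 0.5934 -0.1099  0.0975]
 [ 0.6593 -0.1045  0.0948]
 [ 0.6608 -0.087   0.0952]
 [ 0.6504 -0.1186  0.0961]]
far lug inner [[ 0.6511 -0.1103  0.0779]
 [ 0.6476 -0.1191  0.0867]
 [ 0.6555 -0.0979  0.0401]
 [ 0.6533 -0.0821  0.0855]]
```

>>> {"method": "jog_arm", "body": {
  "increments": [
    [[0,0,-0.05],-0.14,1],
    [[0,0,-0.1],-0.28,1],
    [[0.01,0,-0.145],-0.42,1],
    [[0.055,-0.02,-0.145],-0.56,1],
    [[0.1,-0.04,-0.145],-0.7,1],
    [[0.145,-0.06,-0.145],-0.84,1],
    [[0.19,-0.08,-0.145],-0.98,1],
    [[0.235,-0.1,-0.145],-1.1,1]
  ]
}}

```text
clock: 0.9
tool_pos: [0.3567, -0.4793, 0.35]
tcp_rot: [[0.231, 0.973, -0.0], [0.973, -0.231, 0.001], [0.001, -0.0, -1.0]]
contact_force: [-0.7, 0.2, -0.1]
finger_gap: 0.0937
finger_force: 0.0
```

Run:
```python
from h import *
s=np.load('side.npz')['im']; t=np.load('top.npz')['im']
c=cv2.resize(s[182:232,250:300],(600,600),interpolation=cv2.INTER_CUBIC) # x12
cv2.imwrite('pics/d.png',c)
r=read_state();print(r['tool_pos'],r['tcp_rot'],r['qpos'])
print('gearbox heights',world('top',[(440,195),(480,200),(510,200),(520,140),(500,215),(430,150)]).round(3))
```

```text
[ 0.3567468  -0.47934512  0.34998779] [[ 2.30923340e-01  9.72971915e-01 -2.53455884e-04]
 [ 9.72971791e-01 -2.30923148e-01  6.26948034e-04]
 [ 5.51473998e-04 -3.91382360e-04 -9.99999771e-01]] [-6.42051316e+01  2.43491909e+00  8.72326029e+01  2.55634823e-03
  9.03711394e+01 -5.08536813e+01]
gearbox heights [[ 0.556 -0.358  0.177]
 [ 0.542 -0.432  0.201]
 [ 0.54  -0.487  0.216]
 [ 0.663 -0.511  0.229]
 [ 0.509 -0.465  0.214]
 [ 0.701 -0.416 -0.001]]
```

View pics/d.png

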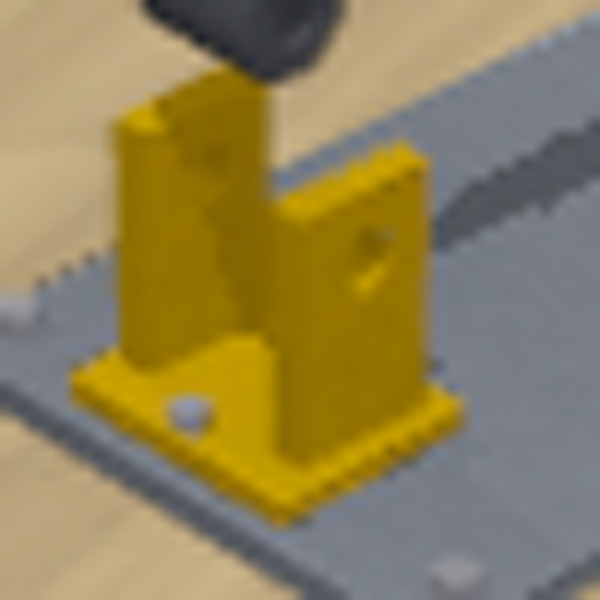

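Crop d (12x) shows the near lug's top corners at (305,218), (430,165), (275,203) and (402,145). Its hole is at about (371,258). The far lug's top corners are at (150,136) and (115,122), with its hole near (208,148). I'll fit the bracket pose to these points.

```bash
cat >> h.py <<'E'
def proj(n,P):
    m=camera_model(n);q=(np.atleast_2d(P)-m['position'])@np.array(m['attitude'])
    x,y=q[:,0]/-q[:,2],-q[:,1]/-q[:,2]; s=1+m['k1']*(x*x+y*y)
    return np.c_[m['cx']+m['fx']*x*s,m['cy']+m['fy']*y*s]
def loc(p,L):
    c,s=np.cos(p[2]),np.sin(p[2]);L=np.atleast_2d(L)/1000
    return np.c_[p[0]+c*L[:,0]-s*L[:,1],p[1]+s*L[:,0]+c*L[:,1],.075+L[:,2]]
E
python3 - <<'E'
from h import *
from scipy.optimize import least_squares
np.set_printoptions(precision=4,suppress=True)
S=[((-35,22,21),(305,218)),((-35,-22,21),(430,165)),((-23,22,21),(275,203)),((-23,-22,21),(402,145)),((-35,0,0),(371,258)),((23,22,21),(150,136)),((35,22,21),(115,122)),((23,0,0),(208,148))]
SL=[a for a,_ in S];SP=np.array([((u+.5)/12-.5+250,(v+.5)/12-.5+182) for _,(u,v) in S])
T=[((-100,40,-63),(50,408)),((0,-200,65),(630,275)),((-35,22,21),(110,262)),]
TL=[a for a,_ in T];TP=np.array([((u+.5)/5-.5+280,(v+.5)/5-.5+130) for _,(u,v) in T])
f=lambda p:np.r_[(proj('side',loc(p,SL))-SP).ravel(),(proj('top',loc(p,TL[:2]))-TP[:2]).ravel()]
for name,g in (('both',f),('side',lambda p:f(p)[:16])):
    r=least_squares(g,[.628,-.1,-.24],loss='soft_l1');print(name,r.x,np.degrees(r.x[2]));print(f(r.x).reshape(-1,2))
p=least_squares(f,[.628,-.1,-.24],loss='soft_l1').x
# link: eye angle from side+top pixel of eye
E=lambda th,r,x=0:(x,-200+r*np.cos(th-np.arctan2(65,200)),65+r*np.sin(th-np.arctan2(65,200)))
for d in (14,16,18,20,22):
    th=np.radians(d);print(d,proj('top',loc(p,[E(th,210)]))[0]*5-[1400-2,650-2],(proj('side',loc(p,[E(th,210,-20),E(th,210,20)]))-[240,140])*6+2.5)
E
```

```text
both [ 0.6291 -0.102  -0.2183] -12.510058853022983
[[ 0.2811  0.127 ]
 [ 0.3531 -0.82  ]
 [-0.0526 -0.1734]
 [-0.1475 -0.6403]
 [-0.0041  0.0506]
 [-0.1944 -0.3664]
 [ 0.0449 -0.6643]
 [ 0.3048  1.9432]
 [-0.6451  0.0775]
 [-0.1165 -0.1522]]
side [ 0.6286 -0.101  -0.2266] -12.985777875488377
[[ 0.1237  0.3399]
 [ 0.2941 -0.5704]
 [-0.187   0.0247]
 [-0.1856 -0.4053]
 [-0.1113  0.2856]
 [-0.2405 -0.2219]
 [ 0.0218 -0.533 ]
 [ 0.303   2.1092]
 [-1.3332  0.0815]
 [-0.6781  0.7907]]
14 [167.4412 183.2494] [[211.1569 289.6559]
 [155.3274 260.482 ]]
16 [168.2205 179.6209] [[210.6621 276.9685]
 [154.6506 247.9434]]
18 [169.5754 176.0471] [[210.5408 263.9962]
 [154.3455 235.1304]]
20 [171.5188 172.5337] [[210.7968 250.7571]
 [154.4165 222.0607]]
22 [174.0631 169.0867] [[211.4336 237.2701]
 [154.867  208.7532]]
```

>>> {"method": "jog_arm", "body": {
  "increments": [
    [[0.03,0.014,0],-0.01,1],
    [[0.075,0.035,0],-0.01,1],
    [[0.12,0.056,0],-0.01,1],
    [[0.165,0.077,0],-0.01,1],
    [[0.21,0.098,0],-0.01,1],
    [[0.255,0.119,0],-0.01,1],
    [[0.3,0.14,0],-0.01,1],
    [[0.34,0.158,0],-0.01,1]
  ]
}}

```text
clock: 1.7
tool_pos: [0.5902, -0.1855, 0.35]
tcp_rot: [[0.225, 0.974, -0.001], [0.974, -0.225, 0.0], [0.0, -0.001, -1.0]]
contact_force: [-0.1, -1.1, -0.6]
finger_gap: 0.094
finger_force: 0.0
```

>>> {"method": "jog_arm", "body": {
  "increments": [
    [[0.02,0.01,0.02],0,1],
    [[0.04,0.019,0.06],0,1],
    [[0.04,0.019,0.1],0,1],
    [[0.04,0.019,0.14],0,1],
    [[0.04,0.019,0.16],0,1],
    [[0.04,0.019,0.16],0,1]
  ]
}}

```text
clock: 2.3
tool_pos: [0.6142, -0.1519, 0.1855]
tcp_rot: [[0.226, 0.974, -0.008], [0.974, -0.226, 0.004], [0.002, -0.009, -1.0]]
contact_force: [-0.9, -0.6, 0.0]
finger_gap: 0.0942
finger_force: 0.0
```

Run:
```python
from h import *
np.set_printoptions(precision=4,suppress=True)
t=np.load('top.npz');m=camera_model('top')
A=lambda L:[((u+.5)/5-.5+280,(v+.5)/5-.5+130) for u,v in L]
def rp(pts,z): # ray-plane
    o=np.array(m['position']);w=world('top',pts,np.ones((420,560)));d=w-o
    return o+d*((z-o[2])/d[:,2])[:,None]
c=rp(A([(122,55),(46,408),(400,119),(685,182)]),.012);print(c)
a=lambda v:np.degrees(np.arctan2(v[1],v[0]))
print(a(c[0]-c[1]),a(c[0]-c[2])-90,a(c[0]-c[3])-90,a(c[2]-c[3])-90)
l=rp(A([(205,187),(345,216),(545,262),(600,269)]),.142);print(l,a(l[0]-l[1])-90,a(l[0]-l[3])-90)
print('pin',rp(B:=[((u+.5)/5-.5+120,(v+.5)/5-.5+140) for u,v in [(187,311),(230,314),(300,318),(350,320),(378,321)]],.015))
```

```text
[[ 0.7232 -0.0822  0.012 ]
 [ 0.5403 -0.0409  0.012 ]
 [ 0.6888 -0.2253  0.012 ]
 [ 0.6552 -0.3725  0.012 ]]
-12.745900484523355 -13.506697886649832 -13.18352475758968 -12.868486501948837
[[ 0.6258 -0.1077  0.142 ]
 [ 0.6123 -0.1699  0.142 ]
 [ 0.5911 -0.2588  0.142 ]
 [ 0.5879 -0.2834  0.142 ]] -12.18780018761862 -12.175778686645529
pin [[0.5662 0.2916 0.015 ]
 [0.5645 0.2698 0.015 ]
 [0.5622 0.2344 0.015 ]
 [0.561  0.2091 0.015 ]
 [0.5604 0.195  0.015 ]]
```

>>> {"method": "jog_arm", "body": {
  "increments": [
    [[0.001,0.002,0.03],0,1],
    [[0.001,0.002,0.05],0,1],
    [[0.001,0.002,0.063],0,1],
    [[0.001,0.002,0.064],0,0.5],
    [[0.001,0.002,0.064],0,0.0],
    [[0.001,0.002,0.064],0,0.0],
    [[0.001,0.002,0.064],0,0],
    [[0.001,0.002,0.064],0,0]
  ],
  "squeeze": 12
}}

```text
clock: 3.1
tool_pos: [0.6195, -0.1528, 0.1275]
tcp_rot: [[0.226, 0.974, 0.001], [0.974, -0.226, -0.001], [-0.0, 0.002, -1.0]]
contact_force: [0.1, 0.3, -0.2]
finger_gap: 0.0574
finger_force: 0.0
```

>>> {"method": "jog_arm", "body": {
  "increments": [
    [[0,0,0],0,0],
    [[0,0,0],0,0],
    [[0,0,0],0,0],
    [[0,0,0],0,0]
  ]
}}

```text
clock: 3.5
tool_pos: [0.6189, -0.1526, 0.1264]
tcp_rot: [[0.226, 0.974, -0.0], [0.974, -0.226, 0.0], [0.0, -0.0, -1.0]]
contact_force: [1.0, -0.3, 0.4]
finger_gap: 0.0251
finger_force: 0.0
```

>>> {"method": "jog_arm", "body": {
  "increments": [
    [[0,-0.001,0.003],0,0.25],
    [[0,-0.001,0.005],0,0.1],
    [[0,-0.001,0.005],0,0],
    [[0,-0.001,0.005],0,0],
    [[0,-0.001,0.005],0,0]
  ]
}}

```text
clock: 4.0
tool_pos: [0.6174, -0.1522, 0.1207]
tcp_rot: [[0.226, 0.974, -0.002], [0.974, -0.226, 0.001], [0.0, -0.002, -1.0]]
contact_force: [-0.7, -0.7, -2.8]
finger_gap: 0.0156
finger_force: 12.0
```

>>> {"method": "jog_arm", "body": {
  "increments": [
    [[-0.0002,0,0.0077],0,0],
    [[-0.0008,0,0.0155],0,0],
    [[-0.0018,0,0.0232],0,0],
    [[-0.0032,0,0.0308],0,0],
    [[-0.005,0,0.0383],0,0],
    [[-0.0065,0,0.0433],0,0],
    [[-0.0072,0,0.0457],0,0],
    [[-0.0072,0,0.0457],0,0]
  ],
  "squeeze": 25
}}

```text
clock: 4.8
tool_pos: [0.6159, -0.1588, 0.0753]
tcp_rot: [[0.226, 0.974, -0.001], [0.974, -0.226, 0.001], [0.001, -0.002, -1.0]]
contact_force: [-2.0, 4.0, -0.3]
finger_gap: 0.015
finger_force: 25.0
```

>>> {"method": "jog_arm", "body": {
  "increments": [
    [[0,0,0],0,0],
    [[0,0,0],0,0]
  ]
}}

```text
clock: 5.0
tool_pos: [0.6159, -0.1588, 0.0753]
tcp_rot: [[0.226, 0.974, -0.001], [0.974, -0.226, 0.001], [0.001, -0.002, -1.0]]
contact_force: [-4.1, 5.2, 0.0]
finger_gap: 0.0149
finger_force: 25.0
```

Run:
```python
from h import *
np.set_printoptions(precision=4,suppress=True)
im,d=snap('side')
cv2.imwrite('pics/e.png',cv2.resize(im[170:230,250:330],(800,600),interpolation=cv2.INTER_CUBIC))
r=read_state();print(r['tool_pos'])
```

```text
[ 0.6159 -0.1588  0.0753]
```

View pics/e.png

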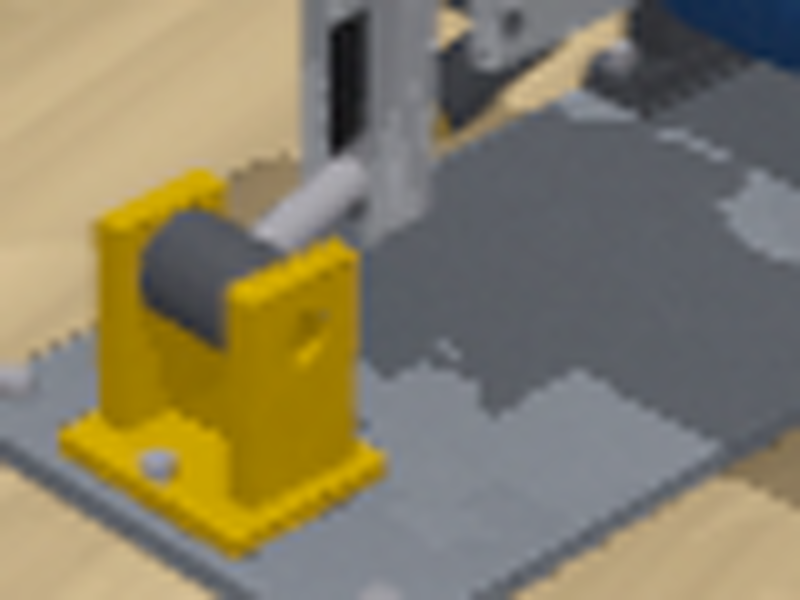

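The image shows the eye between the lugs, with its upper outline from (195,210) to (255,240), its left extreme at x≈143 and its lower outline at about (180,322) to (222,346). I'll compare this with projected outlines for several link angles.

Run:
```python
from h import *
np.set_printoptions(precision=1,suppress=True)
p=[.6285,-.1015,np.radians(-12.8)]
t=np.linspace(0,2*np.pi,180)
for d in (-3,-2,-1,0,1,2,3):
    a=np.radians(d)-np.arctan2(65,200);cy,cz=-200+210.3*np.cos(a),65+210.3*np.sin(a)
    L=np.array([(x,cy+18*np.cos(k),cz+18*np.sin(k)) for x in np.linspace(-20,20,41) for k in t])
    q=(proj('side',loc(p,L))-[250,170])*10+4.5
    col=lambda c:q[abs(q[:,0]-c)<1.5][:,1]
    print(d,'eye dz',round(cz,1),'left',q[:,0].min(),'top@200,250',col(200).min(),col(250).min(),'bot@180,220',col(180).max(),col(220).max())
# lug corner check at same view
print((proj('side',loc(p,[(-35,22,21),(-35,-22,21),(-35,0,0),(35,22,21)]))-[250,170])*10+4.5)
```

```text
-3 eye dz -10.4 left 150.08851973481865 top@200,250 239.01308012959856 256.38717520117365 bot@180,220 352.158695732286 374.49976908578134
-2 eye dz -6.9 left 146.9034297051253 top@200,250 230.2530262039461 249.5361548592437 bot@180,220 345.57210048783 368.58704697132777
-1 eye dz -3.5 left 143.84905816114565 top@200,250 221.60399675932678 243.14783723978263 bot@180,220 339.43888480720415 362.4510370392012
0 eye dz -0.0 left 140.92734572520737 top@200,250 213.07201829396018 235.9697398347647 bot@180,220 333.1684096617171 355.5362329806128
1 eye dz 3.5 left 138.14019684080915 top@200,250 204.54329958619422 228.6284909231527 bot@180,220 326.0861198588317 349.12124783600416
2 eye dz 7.0 left 135.48947776379873 top@200,250 196.12020665270603 221.70728436018703 bot@180,220 318.84192080304285 341.8725939977186
3 eye dz 10.6 left 132.97701453703962 top@200,250 187.8247525968514 214.03996805261738 bot@180,220 312.07560530136544 334.46192371305654
[[257.  304.2]
 [362.5 250.8]
 [309.5 336.9]
 [ 97.1 215.8]]
```

>>> {"method": "jog_arm", "body": {
  "increments": [
    [[0,0,0.002],0,0],
    [[-0.001,0,0.004],0,0],
    [[-0.001,0,0.005],0,0],
    [[-0.001,0,0.005],0,0]
  ]
}}

```text
clock: 5.45
tool_pos: [0.6156, -0.1602, 0.0708]
tcp_rot: [[0.226, 0.974, -0.002], [0.974, -0.226, 0.0], [-0.0, -0.002, -1.0]]
contact_force: [-5.5, 4.0, 2.9]
finger_gap: 0.0153
finger_force: 25.0
```

>>> {"method": "jog_arm", "body": {
  "increments": [
    [[0,0,0.001],0,0],
    [[0,0,0.001],0,0]
  ]
}}

```text
clock: 5.65
tool_pos: [0.6155, -0.1605, 0.07]
tcp_rot: [[0.226, 0.974, -0.002], [0.974, -0.226, -0.0], [-0.001, -0.002, -1.0]]
contact_force: [-6.4, 2.7, 2.6]
finger_gap: 0.0153
finger_force: 25.0
```

>>> {"method": "jog_arm", "body": {
  "increments": [
    [[0,0,0.001],0,0],
    [[0,0,0.001],0,0]
  ]
}}

```text
clock: 5.85
tool_pos: [0.6155, -0.1608, 0.0691]
tcp_rot: [[0.226, 0.974, -0.002], [0.974, -0.226, -0.001], [-0.001, -0.002, -1.0]]
contact_force: [-6.5, 2.0, 4.3]
finger_gap: 0.0153
finger_force: 25.0
```

>>> {"method": "jog_arm", "body": {
  "increments": [
    [[0,0,0.001],0,0],
    [[0,0,0.001],0,0]
  ]
}}

```text
clock: 6.05
tool_pos: [0.6154, -0.1611, 0.0682]
tcp_rot: [[0.226, 0.974, -0.002], [0.974, -0.226, -0.001], [-0.002, -0.002, -1.0]]
contact_force: [-6.3, 1.3, 3.5]
finger_gap: 0.0152
finger_force: 25.0
```

>>> {"method": "jog_arm", "body": {
  "increments": [
    [[0,0,0.001],0,0],
    [[0,0,0.001],0,0]
  ]
}}

```text
clock: 6.25
tool_pos: [0.6153, -0.1613, 0.0673]
tcp_rot: [[0.226, 0.974, -0.002], [0.974, -0.226, -0.002], [-0.002, -0.002, -1.0]]
contact_force: [-6.9, 0.9, 4.4]
finger_gap: 0.0151
finger_force: 25.0
```

>>> {"method": "jog_arm", "body": {
  "increments": [
    [[0,0,0.001],0,0],
    [[0,0,0.001],0,0]
  ]
}}

```text
clock: 6.45
tool_pos: [0.6152, -0.1616, 0.0664]
tcp_rot: [[0.226, 0.974, -0.002], [0.974, -0.226, -0.002], [-0.003, -0.002, -1.0]]
contact_force: [-8.3, -0.9, 3.6]
finger_gap: 0.0154
finger_force: 25.0
```

>>> {"method": "jog_arm", "body": {
  "increments": [
    [[0,0,0.001],0,0],
    [[0,0,0.001],0,0]
  ]
}}

```text
clock: 6.65
tool_pos: [0.6152, -0.1618, 0.0657]
tcp_rot: [[0.226, 0.974, -0.003], [0.974, -0.226, -0.002], [-0.003, -0.002, -1.0]]
contact_force: [-9.5, -0.3, 5.8]
finger_gap: 0.0155
finger_force: 25.0
```

>>> {"method": "jog_arm", "body": {
  "increments": [
    [[0,0,0.001],0,0],
    [[0,0,0.001],0,0]
  ]
}}

```text
clock: 6.85
tool_pos: [0.6152, -0.1618, 0.0656]
tcp_rot: [[0.226, 0.974, -0.003], [0.974, -0.226, -0.002], [-0.003, -0.002, -1.0]]
contact_force: [-12.3, 0.5, 10.6]
finger_gap: 0.0151
finger_force: 25.0
```

>>> {"method": "jog_arm", "body": {
  "increments": [
    [[0,0,0.001],0,0],
    [[0,0,0.001],0,0]
  ]
}}

```text
clock: 7.05
tool_pos: [0.6153, -0.1618, 0.0656]
tcp_rot: [[0.225, 0.974, -0.003], [0.974, -0.225, -0.002], [-0.003, -0.003, -1.0]]
contact_force: [-14.4, 2.3, 15.1]
finger_gap: 0.0154
finger_force: 25.0
```

>>> {"method": "jog_arm", "body": {
  "increments": [
    [[0,0,-0.003],0,0],
    [[0.001,0,-0.006],0,0],
    [[0.0015,0,-0.0085],0,0],
    [[0.0025,0,-0.0105],0,0],
    [[0.0025,0,-0.0105],0,0],
    [[0.0025,0,-0.0105],0,0]
  ]
}}

```text
clock: 7.65
tool_pos: [0.6157, -0.1595, 0.0722]
tcp_rot: [[0.226, 0.974, -0.002], [0.974, -0.226, -0.002], [-0.003, -0.002, -1.0]]
contact_force: [-3.2, -5.0, -5.4]
finger_gap: 0.0153
finger_force: 25.0
```

>>> {"method": "jog_arm", "body": {
  "increments": [
    [[0,0,-0.0005],0,0],
    [[0,0,-0.0005],0,0.4],
    [[0,0,-0.0005],0,0.6],
    [[0,0,-0.0005],0,0.6],
    [[0,0,-0.0005],0,0.6],
    [[0,0,-0.0005],0,0.6],
    [[0,0,-0.03],0,0.6],
    [[0,0,-0.06],0,0.6]
  ]
}}

```text
clock: 8.45
tool_pos: [0.616, -0.1574, 0.1329]
tcp_rot: [[0.226, 0.974, -0.002], [0.974, -0.226, 0.001], [0.001, -0.002, -1.0]]
contact_force: [0.0, -0.6, -0.4]
finger_gap: 0.0564
finger_force: 0.0
```

>>> {"method": "jog_arm", "body": {
  "increments": [
    [[0,0,-0.04],0,0.6],
    [[0.036,-0.0135,-0.06],-0.02,0.6],
    [[0.081,-0.0305,-0.06],-0.04,0.6],
    [[0.126,-0.0475,-0.06],-0.06,0.6],
    [[0.171,-0.0645,-0.06],-0.08,0.6],
    [[0.216,-0.0815,-0.06],-0.1,0.6],
    [[0.261,-0.0985,-0.06],-0.13,0.6],
    [[0.306,-0.1155,-0.06],-0.169,0.6]
  ]
}}

```text
clock: 9.25
tool_pos: [0.5729, 0.1683, 0.1937]
tcp_rot: [[0.058, 0.998, 0.001], [0.998, -0.058, 0.0], [0.0, 0.001, -1.0]]
contact_force: [1.9, -0.0, 0.7]
finger_gap: 0.0566
finger_force: 0.0
```

>>> {"method": "jog_arm", "body": {
  "increments": [
    [[0.03,-0.006,0],0,0.6],
    [[0.055,-0.012,0],0,0.6],
    [[0.067,-0.0145,0.02],0,0.6],
    [[0.067,-0.0145,0.05],0,0.6],
    [[0.067,-0.0145,0.08],0,0.6],
    [[0.067,-0.0145,0.1],0,0.6],
    [[0.067,-0.0145,0.1],0,0.6]
  ]
}}

```text
clock: 9.95
tool_pos: [0.5603, 0.2336, 0.0899]
tcp_rot: [[0.059, 0.998, -0.006], [0.998, -0.059, -0.001], [-0.002, -0.006, -1.0]]
contact_force: [0.7, 0.2, -0.4]
finger_gap: 0.0567
finger_force: 0.0
```

Run:
```python
from h import *
np.set_printoptions(precision=4,suppress=True)
im,d=snap('side'); cv2.imwrite('pics/f.png',cv2.resize(im[160:310,150:350],(800,600),interpolation=cv2.INTER_CUBIC))
r=read_state();print(r['tool_pos'],r['tcp_rot'][:,0])
```

```text
[0.5619 0.2339 0.0921] [ 0.0588  0.9983 -0.0006]
```

View pics/f.png

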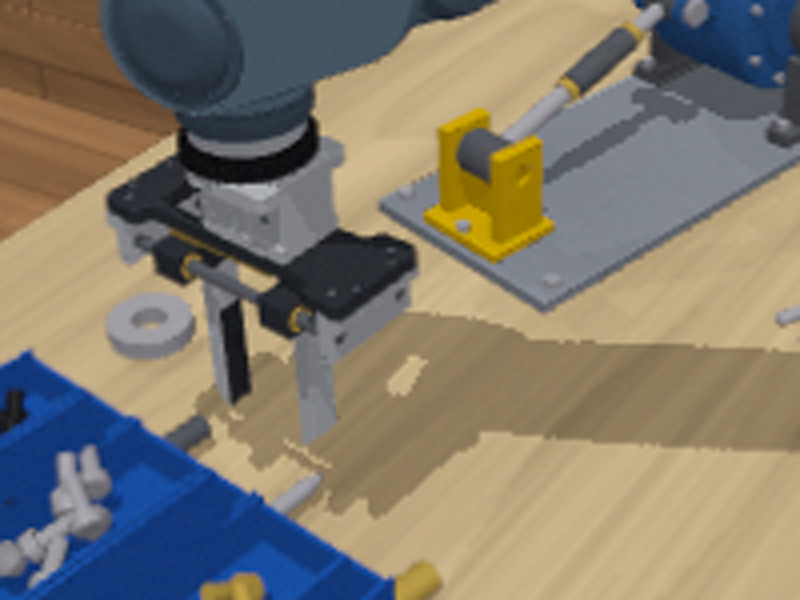

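The gripper now straddles the pin line above its exposed shank at (295,495), the bolt and bar are clear, and the link has stayed down. I'll descend.

>>> {"method": "jog_arm", "body": {
  "increments": [
    [[0.003,0.001,0.03],0,0.6],
    [[0.003,0.001,0.06],0,0.6],
    [[0.003,0.001,0.08],0,0.6],
    [[0.003,0.001,0.087],0,0.6],
    [[0.003,0.001,0.087],0,0.6],
    [[0.003,0.001,0.087],0,0.3],
    [[0.003,0.001,0.087],0,0.1],
    [[0.003,0.001,0.087],0,0]
  ],
  "squeeze": 15
}}

```text
clock: 10.8
tool_pos: [0.565, 0.2372, 0.0077]
tcp_rot: [[0.059, 0.998, 0.002], [0.998, -0.059, 0.001], [0.001, 0.002, -1.0]]
contact_force: [-0.2, -0.7, -0.2]
finger_gap: 0.0358
finger_force: 0.0
```

>>> {"method": "jog_arm", "body": {
  "increments": [
    [[0,0,0],0,0],
    [[0,0,0],0,0],
    [[0,0,0],0,0],
    [[0,0,0],0,0]
  ]
}}

```text
clock: 11.2
tool_pos: [0.564, 0.2369, 0.0063]
tcp_rot: [[0.059, 0.998, 0.0], [0.998, -0.059, -0.0], [-0.0, 0.0, -1.0]]
contact_force: [-0.5, 0.0, 0.1]
finger_gap: 0.0111
finger_force: 15.0
```

>>> {"method": "jog_arm", "body": {
  "increments": [
    [[0,0,0],0,0],
    [[-0.015,0,0],0,0],
    [[-0.035,0,0],0,0],
    [[-0.055,0,0],0,0],
    [[-0.08,0,0],0,0],
    [[-0.105,0,0],0,0],
    [[-0.13,0,0],0,0],
    [[-0.14,0,0],0,0]
  ],
  "squeeze": 40
}}

```text
clock: 12.0
tool_pos: [0.5547, 0.0949, 0.0056]
tcp_rot: [[0.061, 0.998, -0.002], [0.998, -0.061, -0.0], [-0.001, -0.002, -1.0]]
contact_force: [0.2, 1.1, -3.0]
finger_gap: 0.0106
finger_force: 40.0
```

>>> {"method": "jog_arm", "body": {
  "increments": [
    [[0,0,0],0,0],
    [[0,0,0.002],0,0],
    [[0,0,0.004],0,0],
    [[0,0,0.004],0,0]
  ]
}}

```text
clock: 12.4
tool_pos: [0.5559, 0.0978, 0.0023]
tcp_rot: [[0.058, 0.998, 0.0], [0.998, -0.058, -0.0], [-0.0, 0.0, -1.0]]
contact_force: [-0.5, -1.3, -0.4]
finger_gap: 0.0108
finger_force: 40.0
```

Run:
```python
from h import *
im,d=snap('side'); cv2.imwrite('pics/g.png',cv2.resize(im[220:320,180:310],(780,600),interpolation=cv2.INTER_CUBIC))
```

```text
(no output)
```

View pics/g.png

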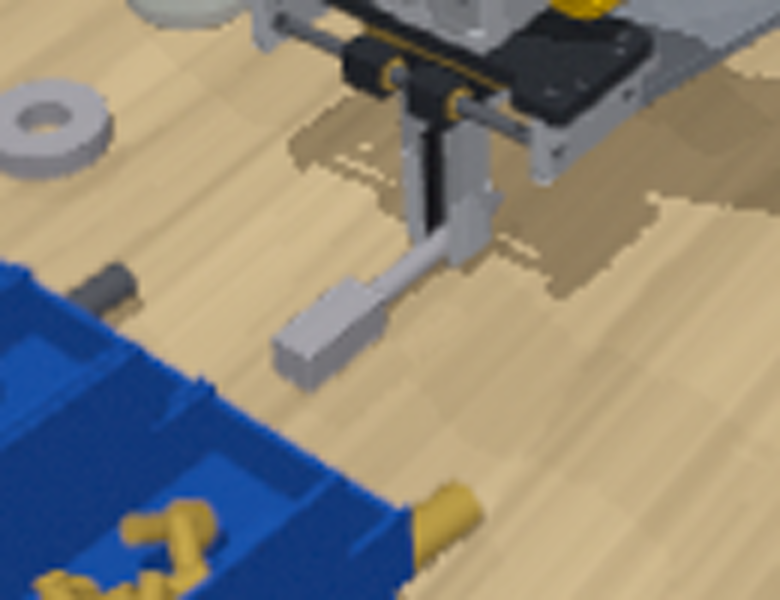

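Picture g shows the pin fully out on the bench. The middle of its head's top face is at about (330,318), and the middle of the shoulder's top edge is at (366,290). I'll release and measure.

>>> {"method": "jog_arm", "body": {
  "increments": [
    [[0,0,0],0,0.3],
    [[0,0,0],0,0.6],
    [[0,0,0],0,0.6],
    [[0,0,0],0,0.6],
    [[0,0,-0.02],0,0.6],
    [[0,0,-0.05],0,0.6],
    [[0,0,-0.06],0,0.6]
  ]
}}

```text
clock: 13.15
tool_pos: [0.5578, 0.0972, 0.0651]
tcp_rot: [[0.059, 0.998, 0.005], [0.998, -0.059, 0.0], [0.0, 0.005, -1.0]]
contact_force: [0.3, -0.0, 0.7]
finger_gap: 0.0563
finger_force: 0.0
```

Run:
```python
from h import *
np.set_printoptions(precision=4,suppress=True)
im,d=snap('side')
C=lambda L:[((u+.5)/6-.5+180,(v+.5)/6-.5+220) for u,v in L]
print(world('side',C([(330,318),(366,290),(300,345),(275,340),(345,280),(385,300),(310,355),(400,275),(430,250)])))
r=read_state();print(r['tool_pos'],r['tcp_rot'][:,0])
m=camera_model('side');o=np.array(m['position'])
w=world('side',C([(275,340),(345,280),(385,300),(312,357)]),np.ones((420,560)))-o
print('rayplane z=.022',o+w*((.022-o[2])/w[:,2])[:,None])
```

```text
[[0.5578 0.1805 0.0225]
 [0.5579 0.1553 0.0197]
 [0.5592 0.1996 0.0209]
 [0.571  0.2018 0.0195]
 [0.5683 0.1566 0.0214]
 [0.5539 0.1474 0.0101]
 [0.5518 0.2021 0.021 ]
 [0.5527 0.1376 0.018 ]
 [0.5522 0.1159 0.0171]]
[0.5582 0.0972 0.0657] [0.0589 0.9983 0.0003]
rayplane z=.022 [[0.5691 0.2039 0.022 ]
 [0.5678 0.1571 0.022 ]
 [0.5455 0.1579 0.022 ]
 [0.5496 0.2034 0.022 ]]
```

>>> {"method": "jog_arm", "body": {
  "increments": [
    [[0.03,-0.002,0],0,0.6],
    [[0.06,-0.004,0],0,0.6],
    [[0.08,-0.005,0],0,0.6],
    [[0.082,-0.005,0.02],0,0.6],
    [[0.082,-0.005,0.045],0,0.6],
    [[0.082,-0.005,0.06],0,0.6],
    [[0.082,-0.005,0.063],0,0.6],
    [[0.082,-0.005,0.063],0,0.4]
  ],
  "squeeze": 40
}}

```text
clock: 14.0
tool_pos: [0.5561, 0.1793, 0.0003]
tcp_rot: [[0.059, 0.998, 0.0], [0.998, -0.059, -0.0], [-0.0, 0.0, -1.0]]
contact_force: [0.0, -1.5, 6.1]
finger_gap: 0.0512
finger_force: 2.9
```

>>> {"method": "jog_arm", "body": {
  "increments": [
    [[0,0,0],0,0.2],
    [[0,0,0],0,0],
    [[0,0,0],0,0],
    [[0,0,0],0,0],
    [[0,0,0],0,0]
  ]
}}

```text
clock: 14.5
tool_pos: [0.5568, 0.1794, 0.0002]
tcp_rot: [[0.06, 0.998, 0.002], [0.998, -0.06, 0.001], [0.001, 0.002, -1.0]]
contact_force: [-1.8, 1.3, 7.0]
finger_gap: 0.0222
finger_force: 41.9
```

>>> {"method": "jog_arm", "body": {
  "increments": [
    [[0,0,-0.01],0,0],
    [[0,0,-0.03],0,0],
    [[0,0,-0.06],0,0],
    [[-0.02,-0.01,-0.09],-0.1,0],
    [[-0.05,-0.022,-0.11],-0.22,0],
    [[-0.085,-0.036,-0.11],-0.34,0],
    [[-0.12,-0.051,-0.11],-0.46,0],
    [[-0.15,-0.065,-0.11],-0.58,0]
  ],
  "squeeze": 50
}}

```text
clock: 15.3
tool_pos: [0.48, 0.0322, 0.1084]
tcp_rot: [[-0.502, 0.865, -0.002], [0.865, 0.502, 0.0], [0.001, -0.002, -1.0]]
contact_force: [-0.6, -1.0, -3.1]
finger_gap: 0.0218
finger_force: 48.9
```

```bash
cat > go.py <<'E'
from h import *
import sys
np.set_printoptions(precision=4,suppress=True)
yaw=np.radians(-12.8);bx=np.array([np.cos(yaw),np.sin(yaw)]);bore=np.array([.6285,-.1015])
r=read_state();R=r['tcp_rot'];p=r['tool_pos']
x=float(sys.argv[1]) # TCP bore-x (m)
t=np.r_[bore+x*bx,float(sys.argv[2])]
hd=np.arctan2(R[1,0],R[0,0]);print('pose',p,'heading',np.degrees(hd),'tool z',R[:,2])
print('shift tool',R.T@(t-p),'turn',-((np.pi+yaw-hd+np.pi)%(2*np.pi)-np.pi))
l=p[:2]-bore;print('local now',l@bx,l@[-bx[1],bx[0]])
E
python3 go.py -.193 .11
```

```text
pose [0.48   0.0322 0.1084] heading 120.1191530348345 tool z [-0.0019  0.0001 -1.    ]
shift tool [-0.0587 -0.08   -0.0015] turn -0.8217157941697182
local now -0.174412680463161 0.0974718175097486
```

>>> {"method": "jog_arm", "body": {
  "increments": [
    [[-0.01,-0.014,0],-0.14,0],
    [[-0.02,-0.028,0],-0.28,0],
    [[-0.03,-0.042,0],-0.42,0],
    [[-0.04,-0.056,0],-0.56,0],
    [[-0.05,-0.07,0],-0.7,0],
    [[-0.0587,-0.08,0],-0.82,0],
    [[-0.0587,-0.08,0],-0.82,0],
    [[-0.0587,-0.08,0],-0.82,0]
  ]
}}

```text
clock: 16.1
tool_pos: [0.4411, -0.057, 0.1087]
tcp_rot: [[-0.973, 0.231, -0.001], [0.231, 0.973, 0.001], [0.001, 0.001, -1.0]]
contact_force: [0.9, -0.5, -2.9]
finger_gap: 0.0217
finger_force: 48.9
```

```bash
python3 go.py -.193 .0642
python3 - <<'E'
from h import *
im,d=snap('side'); cv2.imwrite('pics/h.png',cv2.resize(im[150:270,240:400],(800,600),interpolation=cv2.INTER_CUBIC))
E
```

```text
pose [ 0.4411 -0.057   0.1087] heading 166.639099597435 tool z [-0.0012  0.0008 -1.    ]
shift tool [ 0.0003 -0.0019  0.0445] turn -0.009789558800521014
local now -0.1925751837958266 0.0018556332923662653
```

View pics/h.png

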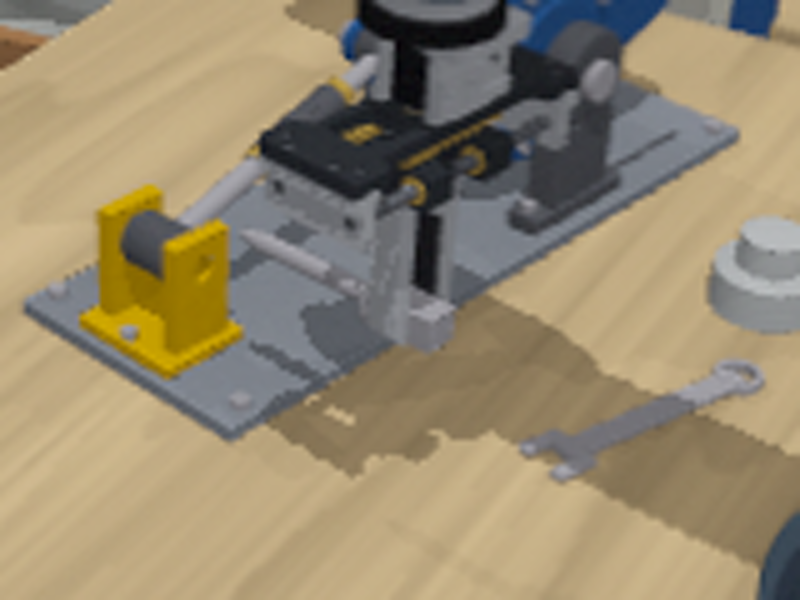

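Picture h shows the pin level with its nose at about (245,236), shank edge near (350,285) and the near lug's hole at about (203,263). I'll check these against the predicted projections.

Run:
```python
from h import *
np.set_printoptions(precision=2,suppress=True)
p=[.6285,-.1015,np.radians(-12.8)]
q=lambda L:(proj('side',loc(p,L))-[240,150])*5+2
print('tip -75,-72.5,-77',q([(-74.6,1.86,44.5),(-72,1.86,44.5),(-77,1.86,44.5),(-74.6,3.86,44.5),(-74.6,1.86,46.5)]))
print('hole,corners',q([(-35,0,0),(-35,22,21),(-35,-22,21),(-23,22,21)]))
im,d=np.load('side.npz')['im'],np.load('side.npz')['d']
# shank pixels: depth -> world, local frame
c,s=np.cos(p[2]),np.sin(p[2])
P=[]
for u in range(255,340,6):
    v0=236+(u-245)*(285-236)/(350-245)*0.95
    pts=[((u+.5)/5-.5+240,(v+.5)/5-.5+150) for v in np.arange(v0-14,v0+15,2)]
    w=world('side',pts,d); l=(w-[p[0],p[1],.075]); 
    L=np.c_[l[:,0]*c+l[:,1]*s,-l[:,0]*s+l[:,1]*c,l[:,2]]*1000
    k=(L[:,2]>30)&(L[:,2]<62)
    if k.any(): P.append(np.r_[u,L[k].mean(0),k.sum()])
print(np.array(P))
```

```text
tip -75,-72.5,-77 [[251.44 230.89]
 [248.21 229.18]
 [254.43 232.46]
 [249.01 232.13]
 [251.52 227.91]]
hole,corners [[204.48 268.21]
 [178.26 251.85]
 [231.   225.15]
 [164.16 244.06]]
[[ 255.    -85.01    9.7    46.7    10.  ]
 [ 261.    -89.66    9.6    46.95   12.  ]
 [ 267.    -92.24    7.31   45.36   10.  ]
 [ 273.    -97.9     8.33   46.58   12.  ]
 [ 279.   -102.39    8.13   46.74   10.  ]
 [ 285.   -107.24    8.36   47.95   13.  ]
 [ 291.   -112.73    9.21   47.03   12.  ]
 [ 297.   -115.43    7.2    47.63   13.  ]
 [ 303.   -119.56    6.59   46.15   13.  ]
 [ 309.   -122.64    4.98   46.42   13.  ]
 [ 315.   -129.67    7.72   47.78   13.  ]
 [ 321.   -133.95    7.34   46.5    13.  ]
 [ 327.   -137.73    6.6    47.49   13.  ]
 [ 333.   -142.25    6.55   46.5    13.  ]
 [ 339.   -146.48    6.41   48.62   12.  ]]
```

>>> {"method": "jog_arm", "body": {
  "increments": [
    [[0,-0.002,0.015],-0.004,0],
    [[0,-0.003,0.03],-0.004,0],
    [[0,-0.003,0.04],-0.004,0],
    [[0,-0.003,0.0435],-0.004,0],
    [[0,-0.003,0.0435],-0.004,0],
    [[0,-0.003,0.0435],-0.004,0]
  ]
}}

```text
clock: 16.75
tool_pos: [0.4415, -0.0602, 0.0663]
tcp_rot: [[-0.975, 0.224, 0.001], [0.224, 0.975, -0.0], [-0.001, -0.0, -1.0]]
contact_force: [-0.4, 0.9, -2.5]
finger_gap: 0.0219
finger_force: 48.9
```

```bash
cat > pin.py <<'E'
from h import *
np.set_printoptions(precision=2,suppress=True)
p=[.6285,-.1015,np.radians(-12.8)]
c,s=np.cos(p[2]),np.sin(p[2])
L=lambda w:np.c_[(w-[p[0],p[1],.075])@[c,s,0],(w-[p[0],p[1],.075])@[-s,c,0],w[:,2]-.075]*1000
r=read_state();print('tcp local',L(r['tool_pos'][None]),'f',r['contact_force'])
im,d=snap('side')
uv=[(u,v) for u in range(255,345) for v in range(170,240)]
w=L(world('side',uv,d))
k=(abs(w[:,1]-3)<9)&(abs(w[:,2])<10)&(w[:,0]<-37)&(w[:,0]>-170)
w=w[k];b=np.array([im[v,u] for u,v in np.array(uv)[k]])
for a in range(-165,-37,10):
    q=w[abs(w[:,0]-a)<5]
    if len(q)>3: print(a,len(q),q[:,1:].mean(0),'y',q[:,1].min(),q[:,1].max(),'z',q[:,2].min(),q[:,2].max())
print('min/max x',w[:,0].min(),w[:,0].max())
E
python3 pin.py; python3 go.py -.193 .0642
```

```text
tcp local [[-191.46   -1.17   -8.74]] f [-0.41  0.87 -2.55]
-165 6 [8.12 1.77] y 5.532867524688322 10.02832696349921 z -5.044551915585879 7.332153754243856
-155 14 [3.99 5.17] y -2.951890522294227 7.739547724295096 z -0.9054269966057155 8.850759225178265
-145 11 [3.77 4.57] y -0.5627318202039814 6.268038967952408 z -0.9457555764407627 8.261907393494708
-135 11 [4.85 4.13] y -0.6385568136470042 7.821572044897354 z -1.171875823838195 7.331371119023114
-125 11 [3.94 4.28] y -0.7602243050628865 7.155519056726868 z -0.8100767347335863 8.601687562828156
-115 12 [4.4  3.75] y -0.7171695780508314 7.877502133368058 z 0.10228891259007888 8.22797305708796
-105 10 [5.89 4.59] y 2.4984679198830166 9.772333926186295 z -1.6678068497482519 8.78149412014613
-95 14 [5.22 3.92] y 0.7224329967527491 8.753287786484814 z -3.2400738701198613 8.953081727559445
-85 8 [6.18 5.36] y -0.5224355903977466 10.894859844699152 z 1.2097024000743 9.9713279087887
-75 5 [5.79 3.34] y 3.2419525220062866 8.047481581703112 z -0.5411695279592815 7.050039162112845
min/max x -169.53279650202464 -71.87496801840712
pose [ 0.4417 -0.0603  0.0665] heading 167.06438493162807 tool z [ 0.0013 -0.0005 -1.    ]
shift tool [0.0017 0.0012 0.0023] turn -0.0023669294584074407
local now -0.1913104373856293 -0.0012494321758228847
```

>>> {"method": "jog_arm", "body": {
  "increments": [
    [[-0.005,0,0.0018],0,0],
    [[-0.015,0,0.0018],0,0],
    [[-0.025,0,0.0018],0,0],
    [[-0.033,0,0.0018],0,0],
    [[-0.037,0,0.0018],0,0],
    [[-0.04,0,0.0018],0,0],
    [[-0.042,0,0.0018],0,0]
  ]
}}

```text
clock: 17.5
tool_pos: [0.4821, -0.0696, 0.0638]
tcp_rot: [[-0.975, 0.224, -0.0], [0.224, 0.975, 0.0], [0.0, 0.0, -1.0]]
contact_force: [-0.6, -0.8, -4.4]
finger_gap: 0.0221
finger_force: 48.9
```

>>> {"method": "jog_arm", "body": {
  "increments": [
    [[-0.002,0,0],0,0],
    [[-0.004,0,0],0,0],
    [[-0.004,0,0],0,0]
  ]
}}

```text
clock: 17.8
tool_pos: [0.486, -0.0706, 0.064]
tcp_rot: [[-0.975, 0.224, 0.0], [0.224, 0.975, -0.0], [-0.0, -0.0, -1.0]]
contact_force: [0.1, 0.4, -2.9]
finger_gap: 0.0214
finger_force: 48.9
```

>>> {"method": "jog_arm", "body": {
  "increments": [
    [[-0.002,0,0],0,0],
    [[-0.004,0,0],0,0],
    [[-0.004,0,0],0,0]
  ]
}}

```text
clock: 18.1
tool_pos: [0.49, -0.0715, 0.064]
tcp_rot: [[-0.975, 0.224, 0.0], [0.224, 0.975, -0.0], [-0.0, -0.0, -1.0]]
contact_force: [-0.1, -0.9, -2.8]
finger_gap: 0.0218
finger_force: 48.9
```

>>> {"method": "jog_arm", "body": {
  "increments": [
    [[-0.003,0,0],0,0],
    [[-0.005,0,0],0,0],
    [[-0.005,0,0],0,0]
  ]
}}

```text
clock: 18.4
tool_pos: [0.495, -0.0727, 0.064]
tcp_rot: [[-0.975, 0.224, 0.0], [0.224, 0.975, -0.0], [-0.0, -0.0, -1.0]]
contact_force: [-0.1, -0.9, -3.2]
finger_gap: 0.022
finger_force: 48.9
```

>>> {"method": "jog_arm", "body": {
  "increments": [
    [[-0.003,0,0],0,0],
    [[-0.005,0,0],0,0],
    [[-0.005,0,0],0,0]
  ]
}}

```text
clock: 18.7
tool_pos: [0.4999, -0.0738, 0.064]
tcp_rot: [[-0.975, 0.224, 0.0], [0.224, 0.975, -0.0], [-0.0, -0.0, -1.0]]
contact_force: [-0.6, -0.3, -3.0]
finger_gap: 0.0218
finger_force: 48.9
```

>>> {"method": "jog_arm", "body": {
  "increments": [
    [[-0.003,0,0],0,0],
    [[-0.005,0,0],0,0],
    [[-0.005,0,0],0,0]
  ]
}}

```text
clock: 19.0
tool_pos: [0.5047, -0.0748, 0.064]
tcp_rot: [[-0.975, 0.224, 0.0], [0.224, 0.975, -0.0], [-0.0, 0.0, -1.0]]
contact_force: [-0.2, -0.7, -2.6]
finger_gap: 0.0218
finger_force: 48.9
```

>>> {"method": "jog_arm", "body": {
  "increments": [
    [[-0.003,0,0],0,0],
    [[-0.005,0,0],0,0],
    [[-0.005,0,0],0,0]
  ]
}}

```text
clock: 19.3
tool_pos: [0.5096, -0.076, 0.064]
tcp_rot: [[-0.975, 0.224, 0.0], [0.224, 0.975, -0.0], [-0.0, 0.0, -1.0]]
contact_force: [-0.5, 0.0, -2.4]
finger_gap: 0.0222
finger_force: 48.9
```

>>> {"method": "jog_arm", "body": {
  "increments": [
    [[-0.004,0,0],0,0],
    [[-0.008,0,0],0,0],
    [[-0.01,0,0],0,0]
  ]
}}

```text
clock: 19.6
tool_pos: [0.5195, -0.0783, 0.0641]
tcp_rot: [[-0.975, 0.224, 0.0], [0.224, 0.975, -0.0], [-0.0, -0.0, -1.0]]
contact_force: [-1.3, -1.1, -3.2]
finger_gap: 0.0218
finger_force: 48.9
```

>>> {"method": "jog_arm", "body": {
  "increments": [
    [[-0.004,0,0],0,0],
    [[-0.008,0,0],0,0],
    [[-0.01,0,0],0,0]
  ]
}}

```text
clock: 19.9
tool_pos: [0.5292, -0.0805, 0.064]
tcp_rot: [[-0.975, 0.224, 0.0], [0.224, 0.975, -0.0], [-0.0, -0.0, -1.0]]
contact_force: [-0.5, 0.4, -2.9]
finger_gap: 0.022
finger_force: 48.9
```

>>> {"method": "jog_arm", "body": {
  "increments": [
    [[-0.003,0,0],0,0],
    [[-0.005,0,0],0,0],
    [[-0.005,0,0],0,0]
  ]
}}

```text
clock: 20.2
tool_pos: [0.534, -0.0816, 0.064]
tcp_rot: [[-0.975, 0.224, 0.0], [0.224, 0.975, -0.0], [-0.0, 0.0, -1.0]]
contact_force: [-0.2, -0.2, -2.5]
finger_gap: 0.0217
finger_force: 48.9
```

>>> {"method": "jog_arm", "body": {
  "increments": [
    [[-0.003,0,0],0,0],
    [[-0.005,0,0],0,0],
    [[-0.005,0,0],0,0]
  ]
}}

```text
clock: 20.5
tool_pos: [0.5388, -0.0828, 0.0641]
tcp_rot: [[-0.975, 0.224, 0.0], [0.224, 0.975, -0.0], [-0.0, -0.0, -1.0]]
contact_force: [-0.2, -0.7, -3.1]
finger_gap: 0.022
finger_force: 48.9
```

>>> {"method": "jog_arm", "body": {
  "increments": [
    [[-0.003,0,0],0,0],
    [[-0.005,0,0],0,0],
    [[-0.005,0,0],0,0]
  ]
}}

```text
clock: 20.8
tool_pos: [0.5437, -0.0838, 0.064]
tcp_rot: [[-0.975, 0.224, 0.0], [0.224, 0.975, -0.0], [-0.0, -0.0, -1.0]]
contact_force: [0.1, 0.5, -3.7]
finger_gap: 0.0218
finger_force: 48.9
```

>>> {"method": "jog_arm", "body": {
  "increments": [
    [[-0.003,0,0],0,0],
    [[-0.006,0,0],0,0],
    [[-0.009,0,0],0,0],
    [[-0.011,0,0],0,0],
    [[-0.011,0,0],0,0]
  ]
}}

```text
clock: 21.3
tool_pos: [0.5545, -0.0862, 0.064]
tcp_rot: [[-0.975, 0.224, 0.001], [0.224, 0.975, 0.0], [-0.0, 0.0, -1.0]]
contact_force: [0.6, -0.0, -3.2]
finger_gap: 0.0217
finger_force: 48.9
```

>>> {"method": "jog_arm", "body": {
  "increments": [
    [[-0.003,0,0],0,0],
    [[-0.006,0,0],0,0],
    [[-0.009,0,0],0,0],
    [[-0.011,0,0],0,0],
    [[-0.011,0,0],0,0]
  ]
}}

```text
clock: 21.8
tool_pos: [0.565, -0.0883, 0.0638]
tcp_rot: [[-0.975, 0.224, -0.0], [0.224, 0.975, 0.001], [0.0, 0.001, -1.0]]
contact_force: [-1.5, 3.3, -2.5]
finger_gap: 0.0216
finger_force: 48.9
```

>>> {"method": "jog_arm", "body": {
  "increments": [
    [[-0.001,0,0],0,0],
    [[-0.002,0,0],0,0],
    [[-0.003,0,0],0,0]
  ]
}}

```text
clock: 22.1
tool_pos: [0.5671, -0.0887, 0.0637]
tcp_rot: [[-0.975, 0.224, -0.002], [0.224, 0.975, 0.001], [0.002, 0.001, -1.0]]
contact_force: [-3.9, 4.1, -0.6]
finger_gap: 0.0217
finger_force: 48.9
```

>>> {"method": "jog_arm", "body": {
  "increments": [
    [[-0.001,0,0],0,0],
    [[-0.002,0,0],0,0],
    [[-0.002,0,0],0,0]
  ]
}}

```text
clock: 22.4
tool_pos: [0.5686, -0.089, 0.0637]
tcp_rot: [[-0.975, 0.224, -0.003], [0.224, 0.975, 0.002], [0.003, 0.001, -1.0]]
contact_force: [-5.6, 4.4, 1.0]
finger_gap: 0.022
finger_force: 48.9
```

>>> {"method": "jog_arm", "body": {
  "increments": [
    [[-0.001,0.001,0],0,0],
    [[-0.002,0.001,0],0,0],
    [[-0.002,0.001,0],0,0]
  ]
}}

```text
clock: 22.7
tool_pos: [0.5696, -0.0882, 0.0637]
tcp_rot: [[-0.975, 0.223, -0.006], [0.223, 0.975, 0.002], [0.007, 0.001, -1.0]]
contact_force: [-9.9, 4.7, 5.3]
finger_gap: 0.0216
finger_force: 49.9
```

>>> {"method": "jog_arm", "body": {
  "increments": [
    [[-0.001,0,0],0,0],
    [[-0.002,0,0],0,0],
    [[-0.002,0,0],0,0]
  ]
}}

```text
clock: 23.0
tool_pos: [0.5699, -0.0881, 0.0636]
tcp_rot: [[-0.975, 0.223, -0.011], [0.223, 0.975, 0.003], [0.011, 0.001, -1.0]]
contact_force: [-18.2, 6.2, 9.9]
finger_gap: 0.0215
finger_force: 50.0
```

>>> {"method": "jog_arm", "body": {
  "increments": [
    [[0.003,0,0],0,0],
    [[0.003,0,0],0,0.3],
    [[0.003,0,0],0,0.6],
    [[0.003,0,0],0,0.6],
    [[0.003,0,0],0,0.6],
    [[0.003,0,-0.03],0,0.6],
    [[0.003,0,-0.08],0,0.6],
    [[0.003,0,-0.12],0,0.6]
  ]
}}

```text
clock: 23.8
tool_pos: [0.5713, -0.0894, 0.1863]
tcp_rot: [[-0.975, 0.224, 0.001], [0.224, 0.975, -0.001], [-0.002, -0.0, -1.0]]
contact_force: [0.7, 0.4, -0.4]
finger_gap: 0.0564
finger_force: 0.0
```

>>> {"method": "jog_arm", "body": {
  "increments": [
    [[0.03,0,-0.02],0,0.6],
    [[0.07,0,-0.05],0,0.6],
    [[0.1,0,-0.06],0,0.6],
    [[0.1,0,-0.06],0,0.6]
  ]
}}

```text
clock: 24.2
tool_pos: [0.4728, -0.0666, 0.2467]
tcp_rot: [[-0.975, 0.224, 0.005], [0.224, 0.975, -0.002], [-0.005, -0.001, -1.0]]
contact_force: [0.1, -0.6, -0.5]
finger_gap: 0.0563
finger_force: 0.0
```

Run:
```python
from h import *
np.set_printoptions(precision=1,suppress=True)
p=[.6285,-.1015,np.radians(-12.8)];c,s=np.cos(p[2]),np.sin(p[2])
L=lambda w:np.c_[(w-[p[0],p[1],.075])@[c,s,0],(w-[p[0],p[1],.075])@[-s,c,0],w[:,2]-.075]*1000
for n,R in (('side',(245,330,170,230)),('top',(285,335,135,195))):
    im,d=snap(n);uv=[(u,v) for u in range(R[0],R[1]) for v in range(R[2],R[3])]
    w=L(world(n,uv,d));b=np.array([im[v,u] for u,v in uv]).astype(int)
    grey=(b.max(1)-b.min(1))<35
    k=grey&(abs(w[:,1]-2)<16)&(abs(w[:,2])<16)&(w[:,0]<-25)&(w[:,0]>-110)
    if k.any(): print(n,'head n',k.sum(),'x pct 0,5,50,95,100',np.percentile(w[k,0],[0,5,50,95,100]),'y',np.percentile(w[k,1],[5,50,95]),'z',np.percentile(w[k,2],[5,50,95]))
    k=grey&(abs(w[:,1])<12)&(abs(w[:,2])<12)&(w[:,0]>36)&(w[:,0]<80)
    if k.any(): print(n,'tip n',k.sum(),np.percentile(w[k,0],[0,50,95,100]),w[k].mean(0))
    k=(b[:,2]-b[:,0]>80)&(abs(w[:,1])<22)&(w[:,2]>-40)&(w[:,2]<25)&(w[:,0]<-20)
    if k.any(): print(n,'near lug x',np.percentile(w[k,0],[2,10,50,90,98]))
```

```text
side head n 162 x pct 0,5,50,95,100 [-87.6 -86.4 -67.1 -40.4 -36.7] y [-5.8  8.5 13.5] z [-12.    5.1   9.9]
side tip n 1 [60.1 60.1 60.1 60.1] [60.1  0.8  2. ]
side near lug x [-37.6 -36.6 -34.4 -26.6 -21.6]
top head n 6 x pct 0,5,50,95,100 [-51.8 -51.1 -43.  -37.5 -37. ] y [11.4 12.9 13.8] z [5.5 7.5 8.7]
top tip n 29 [40.5 47.3 57.1 59.3] [48.1  1.1  6. ]
top near lug x [-35.2 -34.6 -29.4 -24.4 -23.3]
```

>>> {"method": "jog_arm", "body": {
  "increments": [
    [[0,0,0.04],0,0],
    [[0,0,0.08],0,0],
    [[0,0,0.12],0,0],
    [[-0.01,0,0.155],0,0],
    [[-0.02,0,0.175],0,0],
    [[-0.03,0,0.18],0,0],
    [[-0.034,0,0.18],0,0],
    [[-0.034,0,0.18],0,0]
  ]
}}

```text
clock: 25.1
tool_pos: [0.5072, -0.0746, 0.0635]
tcp_rot: [[-0.975, 0.224, -0.001], [0.224, 0.975, 0.0], [0.001, 0.0, -1.0]]
contact_force: [0.6, 0.4, 0.4]
finger_gap: 0.0006
finger_force: 0.0
```

>>> {"method": "jog_arm", "body": {
  "increments": [
    [[-0.005,0,0],0,0],
    [[-0.01,0,0],0,0],
    [[-0.015,0,0],0,0],
    [[-0.02,0,0],0,0],
    [[-0.022,0,0],0,0],
    [[-0.022,0,0],0,0]
  ]
}}

```text
clock: 25.7
tool_pos: [0.5283, -0.0793, 0.0641]
tcp_rot: [[-0.975, 0.224, 0.0], [0.224, 0.975, -0.0], [-0.0, -0.0, -1.0]]
contact_force: [-0.9, 0.6, 0.7]
finger_gap: 0.0003
finger_force: 0.0
```

>>> {"method": "jog_arm", "body": {
  "increments": [
    [[-0.002,0,0],0,0],
    [[-0.003,0,0],0,0],
    [[-0.003,0,0],0,0]
  ]
}}

```text
clock: 26.0
tool_pos: [0.5309, -0.0799, 0.064]
tcp_rot: [[-0.975, 0.224, -0.0], [0.224, 0.975, -0.0], [0.0, -0.0, -1.0]]
contact_force: [-0.7, -0.3, 0.8]
finger_gap: 0.0007
finger_force: 0.0
```

>>> {"method": "jog_arm", "body": {
  "increments": [
    [[-0.002,0,0],0,0],
    [[-0.003,0,0],0,0],
    [[-0.003,0,0],0,0]
  ]
}}

```text
clock: 26.3
tool_pos: [0.534, -0.0806, 0.064]
tcp_rot: [[-0.975, 0.224, 0.0], [0.224, 0.975, -0.0], [-0.0, -0.0, -1.0]]
contact_force: [0.5, 0.6, -0.6]
finger_gap: 0.0007
finger_force: 0.0
```

>>> {"method": "jog_arm", "body": {
  "increments": [
    [[-0.001,0,0],0,0],
    [[-0.002,0,0],0,0],
    [[-0.002,0,0],0,0]
  ]
}}

```text
clock: 26.6
tool_pos: [0.5358, -0.081, 0.0639]
tcp_rot: [[-0.975, 0.224, -0.0], [0.224, 0.975, 0.0], [0.0, -0.0, -1.0]]
contact_force: [0.8, 0.2, 1.2]
finger_gap: 0.0003
finger_force: 0.0
```

>>> {"method": "jog_arm", "body": {
  "increments": [
    [[-0.001,0,0],0,0],
    [[-0.002,0,0],0,0],
    [[-0.002,0,0],0,0]
  ]
}}

```text
clock: 26.9
tool_pos: [0.536, -0.081, 0.0636]
tcp_rot: [[-0.975, 0.224, -0.005], [0.224, 0.975, 0.001], [0.005, -0.0, -1.0]]
contact_force: [-7.2, 0.9, 4.6]
finger_gap: 0.0006
finger_force: 3.5
```

>>> {"method": "jog_arm", "body": {
  "increments": [
    [[-0.001,0,0],0,0],
    [[-0.002,0,0],0,0],
    [[-0.002,0,0],0,0]
  ]
}}

```text
clock: 27.2
tool_pos: [0.5361, -0.081, 0.0634]
tcp_rot: [[-0.975, 0.223, -0.01], [0.223, 0.975, 0.002], [0.01, -0.0, -1.0]]
contact_force: [-14.5, 2.3, 10.1]
finger_gap: 0.0004
finger_force: 7.0
```

>>> {"method": "jog_arm", "body": {
  "increments": [
    [[-0.001,0,0],0,0],
    [[-0.003,0,0],0,0],
    [[-0.003,0,0],0,0]
  ]
}}

```text
clock: 27.5
tool_pos: [0.5361, -0.0809, 0.0631]
tcp_rot: [[-0.975, 0.222, -0.018], [0.222, 0.975, 0.004], [0.019, -0.0, -1.0]]
contact_force: [-24.4, 3.7, 19.5]
finger_gap: 0.0003
finger_force: 12.5
```

>>> {"method": "jog_arm", "body": {
  "increments": [
    [[0.005,0,0],0,0],
    [[0.015,0,0],0,0],
    [[0.03,0,0],0,0],
    [[0.05,0,-0.03],0,0],
    [[0.08,0,-0.08],0,0],
    [[0.1,0,-0.13],0,0],
    [[0.1,0,-0.15],0,0],
    [[0.1,0,-0.15],0,0]
  ]
}}

```text
clock: 28.3
tool_pos: [0.4475, -0.061, 0.2195]
tcp_rot: [[-0.975, 0.224, 0.011], [0.224, 0.975, -0.004], [-0.012, -0.002, -1.0]]
contact_force: [-0.7, -0.5, -0.3]
finger_gap: 0.0005
finger_force: 0.0
```

Run:
```python
from h import *
np.set_printoptions(precision=1,suppress=True)
p=[.6285,-.1015,np.radians(-12.8)];c,s=np.cos(p[2]),np.sin(p[2])
L=lambda w:np.c_[(w-[p[0],p[1],.075])@[c,s,0],(w-[p[0],p[1],.075])@[-s,c,0],w[:,2]-.075]*1000
for n,R in (('side',(245,330,170,230)),('top',(285,335,135,195))):
    im,d=snap(n);uv=[(u,v) for u in range(R[0],R[1]) for v in range(R[2],R[3])]
    w=L(world(n,uv,d));b=np.array([im[v,u] for u,v in uv]).astype(int)
    grey=(b.max(1)-b.min(1))<35
    k=grey&(abs(w[:,1]-2)<16)&(abs(w[:,2])<16)&(w[:,0]<-25)&(w[:,0]>-110)
    if k.any(): print(n,'head',k.sum(),np.percentile(w[k,0],[0,5,50,95,100]))
    k=grey&(abs(w[:,1])<12)&(abs(w[:,2])<12)&(w[:,0]>36)&(w[:,0]<80)
    if k.any(): print(n,'tip',k.sum(),np.percentile(w[k,0],[0,50,95,100]))
    if n=='side': # yellow pixels adjacent-between head top and lug
        k=grey&(abs(w[:,1]-3)<8)&(abs(w[:,2]-11)<4)&(w[:,0]<-30)&(w[:,0]>-100);print('head top',np.percentile(w[k,0],[0,2,98,100]))
```

```text
side head 162 [-88.7 -86.1 -66.7 -40.4 -32.2]
side tip 1 [58.3 58.3 58.3 58.3]
head top [-84.5 -83.4 -38.8 -37.3]
top head 91 [-58.9 -56.7 -46.7 -37.2 -34.5]
top tip 31 [40.  47.8 57.5 59.4]
```

```bash
python3 -c "
from cell import *
print(hand_in())"
```

```text
the job is handed in; nothing more can be done
None
```

The job is handed in: the link is down in line with the lugs and the pin is through lug, eye and lug. It did not move under a final 24 N push, so I take it as home, and its measured position agrees to within about 1–2 mm. The arm has let go and stands clear, and nothing else was disturbed as far as the forces and pictures showed.

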